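# Pack the batch-sampling tray

### The job

Pack the sampling tray for the next batch: put the wooden scoop, the jar of green herb (green dot on its lid), the rubber stamp and the large brass weight each into the cut-out in the foam that is shaped for it, lying or standing flat on the floor of the cut-out, with the scoop the way round that its outline shows. Set the glass jar down, do not let it drop, and leave the jar of reddish chips, the small brass weight and the brush where they are.

Things in the scene. Friction and masses are not known exactly. Their poses are not given: they have to be found in the camera images.
- kit_tray: Fixed aluminium tray, 186 (x) by 232 mm (y), low carrying lugs 19 mm beyond each y end; dark foam, top 16 mm above the table (metal rim 19 mm), with four cut-outs 10 mm deep, blue floor 6 mm above the table, about 8 mm of play round each thing. Origin: centre of its underside, z up. Cut-outs: scoop at x<0; along x = +46 mm jar (y = -72), stamp (y = 3), weight (y = 69.5).
- scoop: Wooden scoop, 64 x 190 (y) x 30 mm, hollow up; origin under mid-length. Bowl y = -95 to +11 mm; handle 21 mm thick, axis 17 mm up, y = 11 to 95 at x = 0: grasp at y 35, fingertips 11 mm or more above its underside to clear the foam. Cut-out in tray frame: middle x = -40, y = 0 mm, same axes as the scoop; bowl part 80 mm wide, y = -103 to 19, handle part 56 mm wide, y = 19 to 103.
- jar: Glass sample jar with tin screw lid, filled with GREEN herb and with a green paper dot on the lid; round, 46 mm across, 86 mm high, about 110 g, upright. Origin: centre of its underside, z up. Belongs in the tray: round cut-out 62 mm across, centre at x = 46, y = -72 mm in the tray's frame.
- stamp: Rubber stamp standing on its face: wooden block 23 (x) x 52 (y) x 14 mm with a round knob 22 mm across that rises to 61 mm; 50 g. Origin: centre of its underside, z up. Grasp the knob. Its cut-out: 40 (x) x 68 mm (y), centre at x = 46, y = 3 mm in the tray's frame; either way round will do.
- weight: The LARGE brass balance weight with a knob, round, 29 mm across, 36 mm high, 100 g, upright. Origin: centre of its underside, z up. Grasp with the fingertips 12 mm or more above its underside to clear the foam. Belongs in the tray: round cut-out 45 mm across, centre at x = 46, y = 69.5 mm in the tray's frame.
- other_jar: Look-alike that stays: the same glass jar with tin lid, filled with REDDISH-BROWN chips and with a red dot on the lid; 46 mm across, 86 mm high. Origin: centre of its underside.
- small_weight: Look-alike that stays: the SMALL brass weight, 18 mm across, 29 mm high, 20 g. Origin: centre of its underside.
- brush: Look-alike that stays: flat brush with a wooden handle and pale bristles, 55 (x) x 185 (y) x 14 mm, lying flat. Origin: on the table under the middle of its length.
Not all that is in view belongs to the job. There is more than one size of the stamp; the one meant has the size given above.

How it is judged:
By the outcome, as a careful person would: the job done as asked, in the order asked, and still so for the second after the job is handed in, with the robot touching nothing.
It also fails if it takes over 93 s, if anything falls off the work surface, if the arm or the gripper's body presses on something with over 40 N, if the wrist force passes 120 N, or if a joint passes its speed limit or range.

### The arm

A 6-joint arm with a two-finger parallel gripper is mounted at the origin on a cart in front of the work surface, level with it; the furniture and walls round the work are solid. World frame = base frame: x ahead of the robot, y to its left, z up, the work surface at z = 0. Lengths are in m, angles in degrees, forces in N, time in s.
With the tool pointing down it reaches from about 0.375 to 0.9 m from the base axis. Payload 3.1 kg.
Tool frame: the origin (TCP) lies on the centre line of the jaws, within the pads' length; the fingertips stand 8 mm ahead of it and the grasp point (between the pads) lies 11 mm behind it; z points along the fingers, y is the line along which they close (so a half turn about z gives the same grasp; the last joint's range is limited). The gripper opens to 87 mm and grips with 3 to 60 N. Pads are 19 mm wide; open, the fingers measure 117 mm over their backs; the gripper's body (75 mm by 190 mm) begins 51 mm behind the grasp point.
Start: joints at [-79.383, 30.224, 82.088, -0, 67.689, -10.227], TCP at [0.222, -0.584, 0.231] pointing down, gripper open.
Joint ranges: [-176.69, 176.69], [-43.24, 126.21], [12.49, 139.97], [-82, 262], [0, 151.66], [-163.58, 163.58]. Speed limits (degrees/s): [159.86, 159.86, 180, 180, 180, 180].

### API

Orientations are given as a 3x3 rotation matrix whose columns are the frame's x, y, z axes.
In Python, from rig import * gives the robot as it stands.
- The arm moves only by the tool step_arm, never from a script. Its argument "targets" is a list of rows, each a list of 5 numbers: the opening, from -1 (shut) to 1 (fully open), then the shift along the world's x, y, z normalised to -1 to 1, where 1 is 0.25 m, then the turn about the world's z normalised to -1 to 1, where 1 is 180 degrees. In form: [[fingers, x, y, z, turn], ...]. A call has 1 to 20 rows; each row is the pose to reach, as a shift and turn from the pose commanded when the call began, turning the shorter way round; what a row does not reach only later rows make up. A row lasts 1/10 s, in which the tool goes at most 50 mm and 8.59 degrees, less where a joint would pass 70% of its speed; a pose out of reach is approached as far as the arm can. A call with a number of a shift or a turn outside -1 to 1 is refused whole. A call with a gripper value outside its range is refused whole. The fingers move at their own pace and stop on an object; the grip force is fixed at half the most. Time passes only in rows, so rows that repeat a pose let the fingers close. It gives the time, the measured TCP pose, the force, the opening and the grip force at its end, in the units of the state.
- read_state(): the state, without advancing time (a new reading comes with each control period).
- capture(name): name is "scene" or "side" or "wrist"; returns a dict with "color" (420x560x3 uint8, red, green, blue), "mtx" (3x3 intrinsics, pixels), "k1" (the pictures are not rectified: a ray, as slopes to the right and down, at radius r is drawn at 1 + k1 r^2 times it, then the intrinsics apply), "pose" (4x4, takes a point from camera to world coordinates). Camera axes: x right, y down, z forward; pixel columns grow to the right and rows downward; lengths in m; the calibration is good to about 2 mm. A picture is of the moment at which its call begins. There is no depth.
- hand_in(): hands the job in; it is judged then, once.
The state is a dict: "time_s": time; "joint_positions": joint angles; "qvel": joint speeds; "tau": joint torques, N m; "position": TCP position; "tcp_rot": TCP orientation; "force": force on the tool from outside, world axes, zero at the start; "moment": the same for the moment, N m; "opening": opening from 0.0 (shut) to 1.0 (fully open); "grasp_force": force on a finger pad.
Only numpy, scipy, OpenCV 4.12 (cv2) and the standard library are available. Lean on these libraries where they do the work, as an engineer would, in place of code of your own. Each camera call takes 0.05 s, during which the arm holds its last target. There are 200 camera calls.

## Working session

There is one attempt and no reset: what is moved stays moved. The work goes in short steps, Python scripts to look and compute and a tool call to move; the robot and the scene stay as the last step left them, time stands still between calls to the robot, and variables do not carry over. Pictures are saved under pics/ and viewed, at most 14 in all, crops included, and the job is handed in when it is done.

Besides the shell and the picture viewer there is one more tool, called as name(argument=value, ...), one argument or row to a line, values as JSON. step_arm: Moves the arm, as the interface text tells. Scaled input: -1 to 1 covers 0.25 m each way for a shift and 180 degrees each way for a turn. Its arguments: {"type":"object","properties":{"targets":{"type":"array","items":{"type":"array","items":{"type":"number"}}}},"required":["targets"]}

```bash
mkdir -p pics; ls; cat > h.py <<'E'
import numpy as np, cv2
from rig import *
def und(c,px):
    K=c["mtx"];d=np.array([c["k1"],0,0,0],float)
    return cv2.undistortPoints(np.array(px,float).reshape(-1,1,2),K,d).reshape(-1,2)
def ray(c,px):
    u=und(c,px);P=c["pose"];d=np.c_[u,np.ones(len(u))]@P[:3,:3].T
    return P[:3,3],d
def plane(c,px,z):
    o,d=ray(c,px);t=(z-o[2])/d[:,2];return o+d*t[:,None]
def proj(c,p):
    P=np.linalg.inv(c["pose"]);q=np.atleast_2d(p)@P[:3,:3].T+P[:3,3]
    u=q[:,:2]/q[:,2:];r2=(u**2).sum(1,keepdims=True);u=u*(1+c["k1"]*r2)
    return u@c["mtx"][:2,:2].T+c["mtx"][:2,2]
def save(n,im,s=1):
    cv2.imwrite("pics/"+n,cv2.resize(im[...,::-1],None,fx=s,fy=s,interpolation=cv2.INTER_CUBIC))
E
python3 - <<'E'
from h import *
import pickle
for n in ("scene","side","wrist"):
    c=capture(n);save(n+"0.png",c["color"],1.4);pickle.dump(c,open(n+"0.pkl","wb"))
    print(n,c["pose"].round(3).tolist(),c["k1"],c["mtx"].round(1).tolist())
print(read_state())
E
```

```text
pics
scene [[0.559, -0.405, 0.724, -0.276], [-0.829, -0.253, 0.498, -0.564], [-0.019, -0.878, -0.478, 0.582], [0.0, 0.0, 0.0, 1.0]] -0.12762765591910694 [[464.2, 0.0, 282.8], [0.0, 464.2, 206.4], [0.0, 0.0, 1.0]]
side [[-0.813, -0.253, 0.525, -0.092], [-0.582, 0.388, -0.714, 0.898], [-0.023, -0.886, -0.462, 0.63], [0.0, 0.0, 0.0, 1.0]] -0.12453261599845124 [[417.5, 0.0, 280.1], [0.0, 417.5, 201.1], [0.0, 0.0, 1.0]]
wrist [[0.356, -0.891, -0.283, 0.3], [-0.935, -0.34, -0.106, -0.554], [-0.002, 0.302, -0.953, 0.384], [0.0, 0.0, 0.0, 1.0]] -0.0828380482498747 [[356.4, 0.0, 283.7], [0.0, 356.4, 209.2], [0.0, 0.0, 1.0]]
{'time_s': 0.15, 'joint_positions': array([-7.93850611e+01,  3.02643476e+01,  8.21368415e+01,  5.03577811e-04,
        6.76889054e+01, -1.02261915e+01]), 'qvel': array([-0.01845438, -0.11259268, -0.23840361, -0.03901193,  0.02926942,
        0.07496244]), 'tau': array([ 4.70035957e-04, -4.40430272e+01, -1.76843011e+01,  6.33749273e-02,
        5.52485045e-02, -9.06522405e-05]), 'position': array([ 0.22230542, -0.58357394,  0.22983687]), 'tcp_rot': array([[ 9.34571748e-01,  3.55774602e-01, -2.81664344e-04],
       [ 3.55774598e-01, -9.34570512e-01,  1.54703382e-03],
       [ 2.87160150e-04, -1.54602312e-03, -9.99998764e-01]]), 'force': array([0.32698249, 0.43633102, 0.26157529]), 'moment': array([-0.00325256, -0.01392743,  0.03862453]), 'grasp_force': 0.0, 'opening': 0.9972260920359781}
```

View pics/scene0.png

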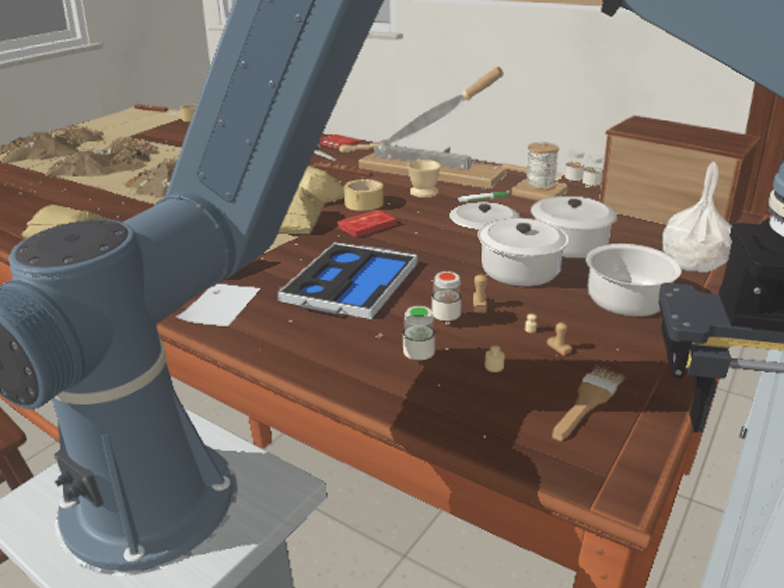

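View pics/side0.png

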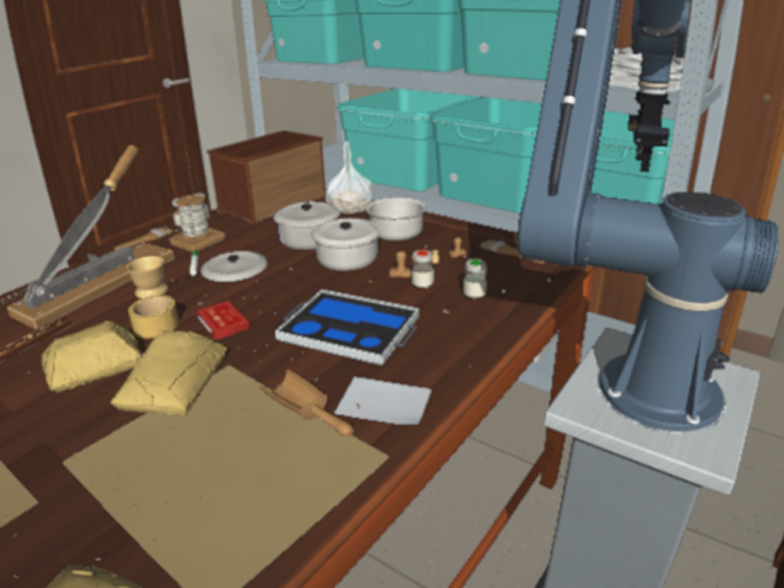

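The scene view (shown at 1.4x) has the tray at about (348,282), the green-dot jar at (418,332), the red-dot jar at (446,297), stamps at (481,293) and (560,338), weights at (494,358) and (531,323), and the brush at (590,400). The side view shows the scoop at (310,400). Next I'll enlarge the candidates.

```bash
python3 - <<'E'
from h import *
import pickle
c=pickle.load(open("scene0.pkl","rb"));save("sc_crop.png",c["color"][165:315,190:450],3)
c=pickle.load(open("side0.pkl","rb"));save("sd_crop.png",c["color"][165:315,175:435],3)
E
```

```text
(no output)
```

View pics/sc_crop.png

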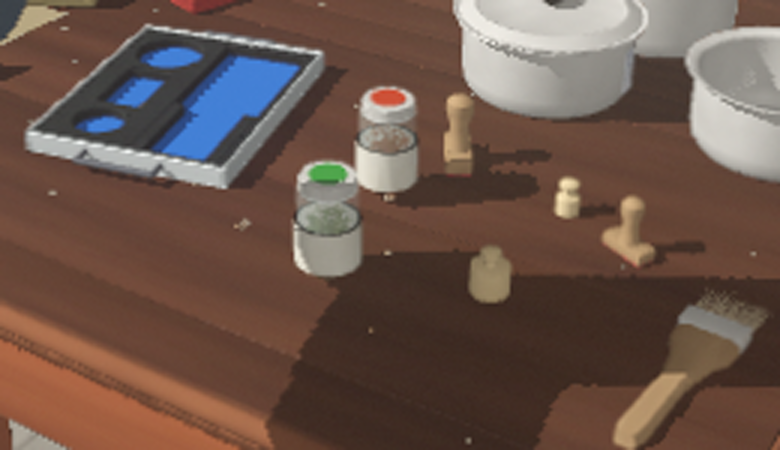

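View pics/sd_crop.png

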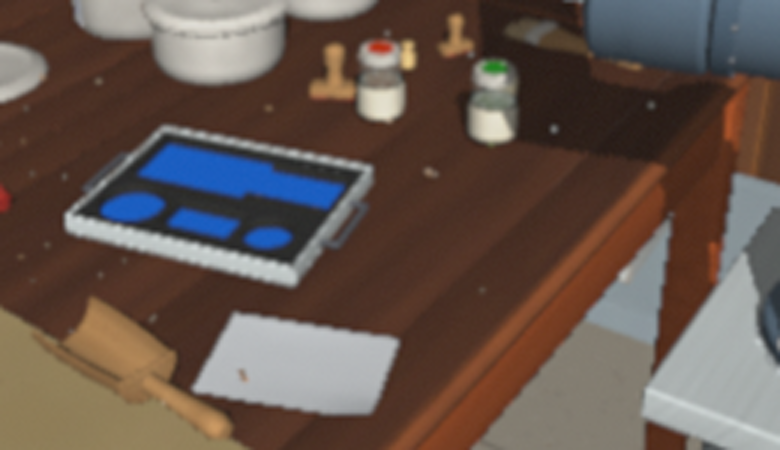

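```bash
python3 - <<'E'
from h import *
import pickle
s=pickle.load(open("scene0.pkl","rb"));d=pickle.load(open("side0.pkl","rb"))
S=lambda p:np.array(p,float)/3+[190-1/3,165-1/3]
D=lambda p:np.array(p,float)/3+[175-1/3,165-1/3]
for n,c,f,p in(("sc",s,S,[(27,133),(222,173),(325,52),(150,27)]),("sd",d,D,[(167,127),(372,168),(296,272),(67,217)])):
    q=plane(c,f(p),.019)[:,:2];print(n,q.round(3).tolist(),q.mean(0).round(4),[np.linalg.norm(q[i]-q[i-1]).round(3) for i in range(4)])
def tri(a,b):
    o1,d1=ray(s,S([a]));o2,d2=ray(d,D([b]));A=np.c_[d1[0],-d2[0]];t=np.linalg.lstsq(A,o2-o1,rcond=None)[0]
    p=o1+t[0]*d1[0];q=o2+t[1]*d2[0];return ((p+q)/2).round(4),np.linalg.norm(p-q).round(4)
print("green dot",tri((327,174),(494,66)),plane(s,S([(327,174)]),.086).round(3))
print("red dot",tri((389,98),(379,46)),plane(s,S([(389,98)]),.086).round(3))
print("stampA top",tri((460,96),(335,46)),"stampB top",tri((631,199),(456,17)))
for n,b,t in (("A",(459,168),(460,96)),("B",(630,252),(631,199)),("L",(490,292),(490,248)),("S",(567,213),(568,179))):
    g=plane(s,S([b]),0)[0]; 
    # height where ray of top passes over base point
    o,r=ray(s,S([t]));h=[o+r[0]*k for k in np.linspace(.2,2,2000)];h=min(h,key=lambda x:np.hypot(*(x-g)[:2]));print(n,g.round(3),h.round(3))
print("scoop",plane(d,D([(92,300),(222,428),(175,370),(120,388),(35,335),(150,380)]),.017).round(3))
print("brush",plane(s,S([(625,440),(740,305)]),.007).round(3))
E
```

```text
sc [[0.452, 0.196], [0.486, 0.017], [0.718, 0.066], [0.676, 0.242]] [0.5829 0.1304] [np.float64(0.229), np.float64(0.183), np.float64(0.237), np.float64(0.181)]
sd [[0.708, 0.071], [0.485, 0.025], [0.443, 0.206], [0.669, 0.253]] [0.5763 0.139 ] [np.float64(0.186), np.float64(0.228), np.float64(0.186), np.float64(0.231)]
green dot (array([ 0.432 , -0.116 ,  0.0861]), np.float64(0.0016)) [[ 0.433 -0.116  0.086]]
red dot (array([ 0.5554, -0.0947,  0.0855]), np.float64(0.0016)) [[ 0.556 -0.095  0.086]]
stampA top (array([ 0.629 , -0.1184,  0.0597]), np.float64(0.0049)) stampB top (array([ 0.5744, -0.2881,  0.0454]), np.float64(0.0053))
A [ 0.623 -0.125  0.   ] [ 0.621 -0.123  0.067]
B [ 0.58  -0.291  0.   ] [ 0.579 -0.287  0.046]
L [ 0.478 -0.225  0.   ] [ 0.477 -0.223  0.038]
S [ 0.605 -0.229  0.   ] [ 0.605 -0.227  0.031]
scoop [[0.561 0.331 0.017]
 [0.373 0.39  0.017]
 [0.444 0.36  0.017]
 [0.464 0.4   0.017]
 [0.565 0.391 0.017]
 [0.452 0.38  0.017]]
brush [[ 0.372 -0.37   0.007]
 [ 0.547 -0.386  0.007]]
```

Stamp A, at scene crop (459,135), measures about 60 mm high and B, at (628,230), about 46 mm, so A is the one meant. The weight at (490,275) measures about 37 mm and the one at (567,200) about 30 mm, so the first is the large one. The jar with the green dot is at (327,215). I'll check all of these in a wrist view on the way over.

step_arm(
  targets=[
    [1,1,1,0.08,0],
    [1,1,1,0.08,0],
    [1,1,1,0.08,0],
    [1,1,1,0.08,0],
    [1,1,1,0.08,0],
    [1,1,1,0.08,0],
    [1,1,1,0.08,0],
    [1,1,1,0.08,0],
    [1,1,1,0.08,0],
  ],
)

```text
time_s: 1.05
position: [0.4732, -0.3328, 0.2504]
tcp_rot: [[0.933, 0.359, -0.001], [0.359, -0.933, -0.0], [-0.001, -0.0, -1.0]]
force: [-0.3, -0.5, 0.6]
opening: 1.0
grasp_force: 0.0
```

step_arm(
  targets=[
    [1,0.3,0.6,0,0.1],
    [1,0.3,0.6,0,0.1],
    [1,0.3,0.6,0,0.1],
    [1,0.3,0.6,0,0.1],
    [1,0.3,0.6,0,0.1],
    [1,0.3,0.6,0,0.1],
  ],
)

```text
time_s: 1.65
position: [0.5467, -0.1856, 0.2503]
tcp_rot: [[0.779, 0.626, -0.001], [0.626, -0.779, -0.001], [-0.001, 0.0, -1.0]]
force: [-0.1, 0.3, -0.1]
opening: 1.004
grasp_force: 0.0
```

```bash
python3 - <<'E'
from h import *
import pickle
c=capture("wrist");pickle.dump(c,open("w1.pkl","wb"));save("w1.png",c["color"],1.4);print(c["pose"][:3,3])
E
```

```text
[ 0.6118677  -0.13268803  0.40457307]
```

View pics/w1.png

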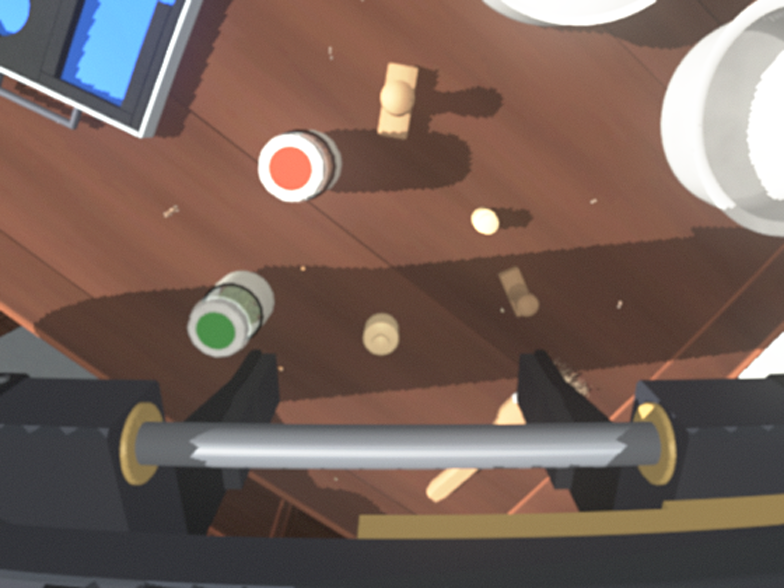

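This view confirms them (1.4x pixels). The large stamp is at (397,100), with its block running from (403,64) to (393,137), and the small one is at (518,292). The large weight is at (380,335) and the small one at (485,220). The green-dot jar is at (216,329) and the red-dot jar at (291,168).

```bash
python3 - <<'E'
from h import *
import pickle
c=pickle.load(open("w1.pkl","rb"));f=lambda p:np.array(p,float)/1.4-.15
q=plane(c,f([(387,62),(419,68),(407,138),(377,134)]),.014)[:,:2];print(q.round(4),q.mean(0),[np.linalg.norm(q[i]-q[i-1]).round(3) for i in range(4)])
v=q[0]+q[1]-q[2]-q[3];print("stamp yaw",np.degrees(np.arctan2(v[1],v[0])))
h=cv2.cvtColor(c["color"],cv2.COLOR_RGB2HSV)
m=cv2.inRange(h,(45,100,60),(75,255,255));n,l,st,ce=cv2.connectedComponentsWithStats(m);i=1+st[1:,4].argmax();print("green",ce[i]*1.4,plane(c,[ce[i]],.086).round(4))
print("weight body",plane(c,f([(380,334)]),.018).round(4),"knob",plane(c,f([(380,339)]),.036).round(4),"width",plane(c,f([(363,334),(399,334)]),.02).round(4))
print("knob",plane(c,f([(397,97)]),.055))
E
```

```text
[[ 0.6477 -0.0943]
 [ 0.6591 -0.115 ]
 [ 0.615  -0.1396]
 [ 0.6031 -0.1202]] [ 0.63125106 -0.11726599] [np.float64(0.052), np.float64(0.024), np.float64(0.05), np.float64(0.023)]
stamp yaw 29.604136300846143
green [215.02352941 330.07342799] [[ 0.4324 -0.1147  0.086 ]]
weight body [[ 0.4788 -0.2211  0.018 ]] knob [[ 0.4816 -0.2197  0.036 ]] width [[ 0.4707 -0.2096  0.02  ]
 [ 0.4894 -0.233   0.02  ]]
knob [[ 0.63099574 -0.11709041  0.055     ]]
```

step_arm(
  targets=[
    [1,0,1,0,0.37],
    [1,0,1,0,0.37],
    [1,0,1,0,0.37],
    [1,0,1,0,0.37],
    [1,0,1,0,0.37],
    [1,0,1,0,0.37],
    [1,0,1,0,0.37],
    [1,0,1,0,0.37],
  ],
)

```text
time_s: 2.5
position: [0.5475, 0.0644, 0.2505]
tcp_rot: [[-0.27, 0.963, -0.0], [0.963, 0.27, -0.001], [-0.001, -0.0, -1.0]]
force: [-0.0, 0.2, 0.2]
opening: 1.002
grasp_force: 0.0
```

step_arm(
  targets=[
    [1,-0.2,0.74,0,0.36],
    [1,-0.2,0.74,0,0.36],
    [1,-0.2,0.74,0,0.36],
    [1,-0.2,0.74,0,0.36],
    [1,-0.2,0.74,0,0.36],
    [1,-0.2,0.74,0,0.36],
    [1,-0.2,0.74,0,0.36],
    [1,-0.2,0.74,0,0.36],
    [1,-0.2,0.74,0,0.36],
  ],
)

```text
time_s: 3.4
position: [0.4983, 0.249, 0.2505]
tcp_rot: [[-0.985, 0.173, 0.0], [0.173, 0.985, -0.001], [-0.0, -0.0, -1.0]]
force: [-0.1, -0.1, -0.9]
opening: 1.001
grasp_force: 0.0
```

```bash
python3 - <<'E'
from h import *
import pickle
c=capture("wrist");pickle.dump(c,open("w2.pkl","wb"));save("w2.png",c["color"],1.4);print(c["pose"][:3,3])
E
```

```text
[0.4160356  0.26395107 0.40483396]
```

View pics/w2.png

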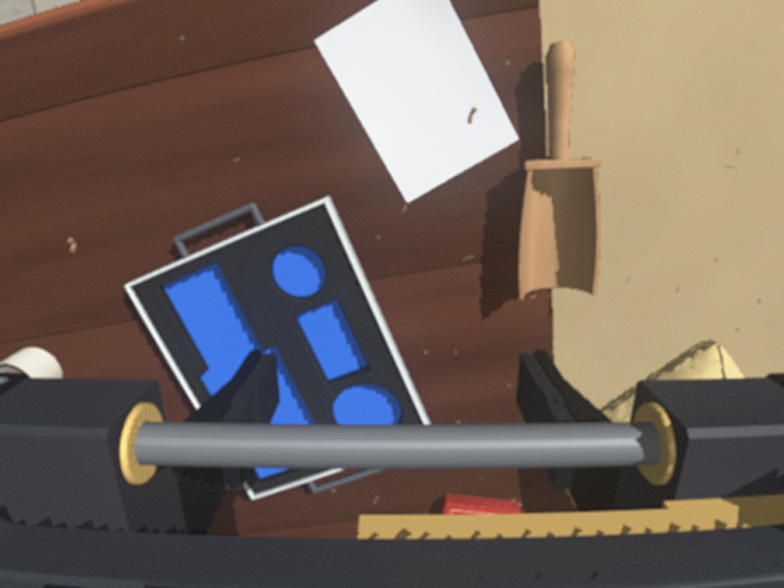

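The wrist view shows the tray with its rim corners at (127,287), (328,199) and (249,497), and the weight, stamp and jar cut-outs at (299,272), (333,340) and (365,412). The scoop's handle runs from (562,42) to (560,158), and its bowl's open end is at about (520–598, 292).

```bash
python3 - <<'E'
from h import *
import pickle
c=pickle.load(open("w2.pkl","rb"));f=lambda p:np.array(p,float)/1.4-.15
A,B,C=plane(c,f([(127,287),(328,199),(250,498)]),.019)[:,:2]
print("lens",np.linalg.norm(A-B),np.linalg.norm(A-C),"centre",(B+C)/2)
for v in (A-C,):print("tray y yaw",np.degrees(np.arctan2(v[1],v[0])),"x yaw",np.degrees(np.arctan2(*(B-A)[::-1])))
h=cv2.cvtColor(c["color"],cv2.COLOR_RGB2HSV)
m=cv2.inRange(h,(100,120,90),(125,255,255))
n,l,st,ce=cv2.connectedComponentsWithStats(m)
for i in range(1,n):
    if st[i,4]>300:print("blue",st[i,4],ce[i]*1.4,plane(c,[ce[i]],.011).round(4))
# handle: rows, warm wood vs mat is hard -> width at hand points
p=plane(c,f([(561,40),(561,75),(560,110),(559,150),(562,162),(559,292)]),.017)[:,:2];print("scoop",p.round(4))
im=c["color"]
for r in (45,60,75,90,100): print(r,[tuple(im[r,k]) for k in range(388,416,3)])
E
```

```text
lens 0.18504751159776345 0.22691503248080827 centre [0.58369662 0.13543051]
tray y yaw -168.40239519520958 x yaw 102.52025599329525
blue 1142 [298.14360771 271.03975482] [[0.5065 0.1652 0.011 ]]
blue 4211 [227.96162432 338.28368559] [[0.5543 0.0912 0.011 ]]
blue 1693 [331.08718252 339.80637921] [[0.5707 0.179  0.011 ]]
blue 1245 [365.57879518 405.87293173] [[0.6388 0.1957 0.011 ]]
scoop [[0.3685 0.3918]
 [0.3926 0.3893]
 [0.4171 0.3862]
 [0.446  0.3827]
 [0.4553 0.3842]
 [0.559  0.3733]]
45 [(np.uint8(150), np.uint8(135), np.uint8(106)), (np.uint8(90), np.uint8(75), np.uint8(60)), (np.uint8(114), np.uint8(93), np.uint8(73)), (np.uint8(141), np.uint8(112), np.uint8(85)), (np.uint8(169), np.uint8(136), np.uint8(100)), (np.uint8(202), np.uint8(159), np.uint8(119)), (np.uint8(214), np.uint8(170), np.uint8(125)), (np.uint8(207), np.uint8(167), np.uint8(125)), (np.uint8(196), np.uint8(175), np.uint8(135)), (np.uint8(197), np.uint8(179), np.uint8(136))]
60 [(np.uint8(131), np.uint8(116), np.uint8(92)), (np.uint8(111), np.uint8(94), np.uint8(74)), (np.uint8(104), np.uint8(87), np.uint8(67)),
[... 1032 characters left out ...]
p.uint8(212), np.uint8(170), np.uint8(127)), (np.uint8(208), np.uint8(172), np.uint8(130)), (np.uint8(196), np.uint8(177), np.uint8(136)), (np.uint8(195), np.uint8(175), np.uint8(135)), (np.uint8(197), np.uint8(177), np.uint8(136))]
100 [(np.uint8(85), np.uint8(64), np.uint8(54)), (np.uint8(136), np.uint8(120), np.uint8(97)), (np.uint8(103), np.uint8(85), np.uint8(66)), (np.uint8(145), np.uint8(117), np.uint8(90)), (np.uint8(183), np.uint8(145), np.uint8(108)), (np.uint8(209), np.uint8(167), np.uint8(123)), (np.uint8(179), np.uint8(146), np.uint8(111)), (np.uint8(195), np.uint8(175), np.uint8(136)), (np.uint8(196), np.uint8(176), np.uint8(137)), (np.uint8(195), np.uint8(175), np.uint8(137))]
```

step_arm(
  targets=[
    [0.6,-0.272,0.532,-0.6,0.017],
    [0.6,-0.272,0.532,-0.6,0.017],
    [0.4,-0.272,0.532,-0.6,0.017],
    [0.4,-0.272,0.532,-0.6,0.017],
    [0.4,-0.272,0.532,-0.6,0.017],
    [0.4,-0.272,0.532,-0.6,0.017],
    [0.4,-0.272,0.532,-0.6,0.017],
  ],
)

```text
time_s: 4.15
position: [0.431, 0.3834, 0.1014]
tcp_rot: [[-0.993, 0.118, 0.002], [0.118, 0.993, 0.0], [-0.002, 0.001, -1.0]]
force: [-0.3, 0.6, 1.0]
opening: 0.703
grasp_force: 0.0
```

```bash
python3 - <<'E'
from h import *
c=capture("wrist");save("w3.png",c["color"],1.2);s=read_state();print(s["position"],np.degrees(np.arctan2(s["tcp_rot"][1,0],s["tcp_rot"][0,0])))
P=s["position"];R=s["tcp_rot"];print((proj(c,[[.429,.384,.017],[P[0],P[1],.03]])*1.2).round())
E
```

```text
[0.43144261 0.38338561 0.10197504] 173.19624692807704
[[340. 260.]
 [340. 272.]]
```

View pics/w3.png

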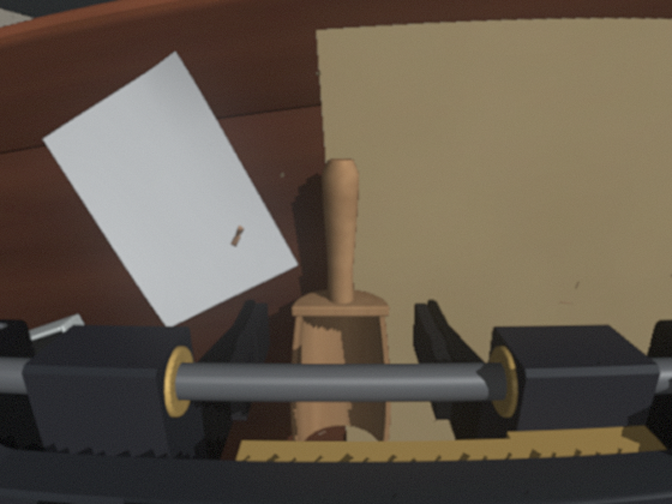

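The handle is centred between the fingers, at (341,260) in this view, and the grasp point projects to (340,260). I'll descend and grip.

step_arm(
  targets=[
    [0.4,0,0,-0.2,0],
    [0.4,0,0,-0.3,0],
    [0.4,0,0,-0.324,0],
    [0.4,0,0,-0.324,0],
    [-1,0,0,-0.324,0],
    [-1,0,0,-0.324,0],
    [-1,0,0,-0.324,0],
    [-1,0,0,-0.324,0],
    [-1,0,0,-0.324,0],
    [-1,0,0,-0.324,0],
    [-1,0,0,-0.324,0],
  ],
)

```text
time_s: 5.3
position: [0.4293, 0.384, 0.0196]
tcp_rot: [[-0.993, 0.116, -0.0], [0.116, 0.993, 0.0], [0.0, 0.0, -1.0]]
force: [0.2, 0.3, 0.5]
opening: 0.23
grasp_force: 30.0
```

step_arm(
  targets=[
    [-1,0,0,0.08,0],
    [-1,0,0,0.2,0],
    [-1,0.05,-0.1,0.32,0.02],
    [-1,0.2,-0.3,0.32,0.06],
    [-1,0.3,-0.5,0.32,0.105],
    [-1,0.4,-0.7,0.32,0.105],
    [-1,0.514,-0.9,0.32,0.105],
    [-1,0.514,-0.9,0.32,0.105],
    [-1,0.514,-0.9,0.32,0.105],
  ],
)

```text
time_s: 6.2
position: [0.5611, 0.1548, 0.0995]
tcp_rot: [[-0.979, -0.206, 0.003], [-0.206, 0.979, -0.001], [-0.003, -0.001, -1.0]]
force: [0.0, -0.0, 0.0]
opening: 0.232
grasp_force: 30.0
```

step_arm(
  targets=[
    [-1,0,-0.2,0,0],
    [-1,0,-0.28,0,0],
    [-1,0,-0.28,0,0],
    [-1,0,-0.28,0,0],
    [-1,0,-0.28,0,0],
    [-1,0,-0.28,0,0],
  ],
)

```text
time_s: 6.8
position: [0.5576, 0.0903, 0.0995]
tcp_rot: [[-0.977, -0.213, -0.0], [-0.213, 0.977, 0.0], [0.0, 0.0, -1.0]]
force: [-0.7, 0.0, -0.4]
opening: 0.233
grasp_force: 30.0
```

```bash
python3 - <<'E'
from h import *
s=read_state();print(s["position"],np.degrees(np.arctan2(s["tcp_rot"][1,0],s["tcp_rot"][0,0])),s["opening"])
a=capture("wrist")["color"];b=capture("scene")["color"][140:270,170:350];save("p4.png",np.hstack([cv2.resize(a,(400,300)),cv2.resize(b,(400,300))]))
E
```

```text
[0.55759761 0.09033973 0.09950671] -167.69225372308645 0.2332227686030955
```

View pics/p4.png

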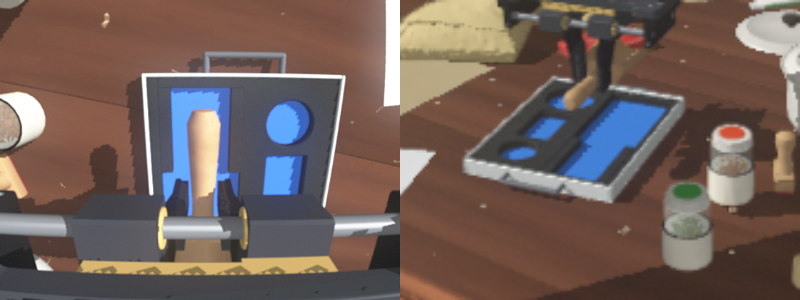

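The scoop is level and its handle lines up with the handle part of the cut-out, at (203,120) in the left picture. Now I'll lower it.

step_arm(
  targets=[
    [-1,0,0,-0.12,0],
    [-1,0,0,-0.2,0],
    [-1,0,0,-0.25,0],
    [-1,0,0,-0.28,0],
    [-1,0,0,-0.295,0],
    [-1,0,0,-0.295,0],
    [-1,0,0,-0.295,0],
  ],
)

```text
time_s: 7.6
position: [0.5586, 0.089, 0.0264]
tcp_rot: [[-0.977, -0.212, 0.002], [-0.212, 0.977, -0.0], [-0.001, -0.0, -1.0]]
force: [0.3, -0.4, 0.3]
opening: 0.231
grasp_force: 30.0
```

step_arm(
  targets=[
    [-0.1,0,0,0,0],
    [-0.1,0,0,0,0],
    [-0.1,0,0,0,0],
    [-0.1,0,0,0,0],
    [-0.1,0,0,0.2,0],
    [-0.1,0,0,0.4,0],
    [-0.1,0,0,0.6,0],
    [-0.1,0,0,0.6,0],
  ],
)

```text
time_s: 8.4
position: [0.5628, 0.0889, 0.1827]
tcp_rot: [[-0.977, -0.212, 0.015], [-0.212, 0.977, -0.001], [-0.015, -0.004, -1.0]]
force: [1.3, 0.6, -0.5]
opening: 0.452
grasp_force: 0.0
```

```bash
python3 - <<'E'
from h import *
s=read_state();print(s["position"])
a=capture("wrist")["color"];b=capture("side")["color"][190:270,185:305];save("p5.png",np.hstack([cv2.resize(a,(400,300)),cv2.resize(b,(400,300))]))
E
```

```text
[0.56279214 0.08893393 0.18274162]
```

View pics/p5.png

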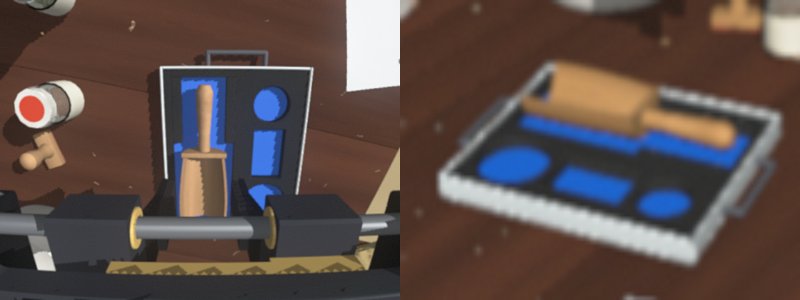

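The scoop sits in its cut-out with the handle towards the robot, as the outline shows. The green-dot jar is next.

step_arm(
  targets=[
    [1,-0.1,-0.1,0.1,-0.05],
    [1,-0.2,-0.3,0.1,-0.1],
    [1,-0.3,-0.5,0.1,-0.15],
    [1,-0.5,-0.816,0.1,-0.5],
    [1,-0.5,-0.816,0.1,-0.5],
    [1,-0.5,-0.816,0.1,-0.5],
    [1,-0.5,-0.816,0.1,-0.5],
    [1,-0.5,-0.816,0.1,-0.5],
    [1,-0.5,-0.816,0.1,-0.5],
    [1,-0.5,-0.816,0.1,-0.5],
    [1,-0.5,-0.816,0.1,-0.5],
    [1,-0.5,-0.816,0.1,-0.5],
    [1,-0.5,-0.816,0.1,-0.5],
  ],
)

```text
time_s: 9.8
position: [0.432, -0.1146, 0.1996]
tcp_rot: [[-0.213, 0.977, -0.003], [0.977, 0.213, 0.001], [0.002, -0.002, -1.0]]
force: [1.0, -0.0, -0.3]
opening: 0.997
grasp_force: 0.0
```

```bash
python3 - <<'E'
from h import *
s=read_state();print(s["position"],np.degrees(np.arctan2(s["tcp_rot"][1,0],s["tcp_rot"][0,0])),s["opening"])
def g(n):
    c=capture(n);h=cv2.cvtColor(c["color"],cv2.COLOR_RGB2HSV)
    m=cv2.inRange(h,(45,100,60),(75,255,255));k,l,st,ce=cv2.connectedComponentsWithStats(m)
    for i in range(1,k):
        if st[i,4]>20:print(n,st[i,4],ce[i].round(1),plane(c,[ce[i]],.086).round(4))
for n in("wrist","scene","side"):g(n)
E
```

```text
[ 0.43200664 -0.11459338  0.19962055] 102.2930028974443 0.997316335059716
wrist 811 [284.6 208.4] [[ 0.4324 -0.1148  0.086 ]]
scene 61 [298.9 222.4] [[ 0.4346 -0.1154  0.086 ]]
```

step_arm(
  targets=[
    [1,0,0,-0.2,0],
    [1,0,0,-0.4,0],
    [1,0,0,-0.55,0],
    [1,0,0,-0.59,0],
    [1,0,0,-0.59,0],
    [-1,0,0,-0.59,0],
    [-1,0,0,-0.59,0],
    [-1,0,0,-0.59,0],
    [-1,0,0,-0.59,0],
    [-1,0,0,-0.59,0],
    [-1,0,0,-0.59,0],
    [-1,0,0,-0.59,0],
  ],
)

```text
time_s: 11.15
position: [0.433, -0.1151, 0.0535]
tcp_rot: [[-0.211, 0.977, 0.0], [0.977, 0.211, -0.0], [-0.0, 0.0, -1.0]]
force: [-0.4, -0.0, 3.6]
opening: 0.514
grasp_force: 30.0
```

step_arm(
  targets=[
    [-1,0,0,0.1,0],
    [-1,0,0,0.25,0],
    [-1,0.05,0.1,0.4,0],
    [-1,0.15,0.25,0.4,0],
    [-1,0.25,0.4,0.4,0],
    [-1,0.35,0.55,0.4,0],
    [-1,0.45,0.7,0.4,0],
    [-1,0.55,0.85,0.4,0],
    [-1,0.65,1,0.4,0],
    [-1,0.65,1,0.4,0],
  ],
)

```text
time_s: 12.15
position: [0.5985, 0.1396, 0.1531]
tcp_rot: [[-0.216, 0.976, 0.004], [0.976, 0.216, 0.002], [0.001, 0.005, -1.0]]
force: [0.7, -0.4, 0.2]
opening: 0.514
grasp_force: 30.0
```

step_arm(
  targets=[
    [-1,0.1,0.12,0,0],
    [-1,0.19,0.24,0,0],
    [-1,0.19,0.24,0,0],
    [-1,0.19,0.24,0,0],
    [-1,0.19,0.24,0,0],
  ],
)

```text
time_s: 12.65
position: [0.6414, 0.1938, 0.1525]
tcp_rot: [[-0.211, 0.978, -0.003], [0.978, 0.211, -0.001], [-0.0, -0.003, -1.0]]
force: [-0.3, 0.4, -0.8]
opening: 0.518
grasp_force: 30.0
```

```bash
python3 - <<'E'
from h import *
s=read_state();print(s["position"],np.degrees(np.arctan2(s["tcp_rot"][1,0],s["tcp_rot"][0,0])),s["opening"])
C=np.array([.5835,.135]);a=np.radians(102);R=np.array([[np.cos(a),-np.sin(a)],[np.sin(a),np.cos(a)]])
for n in("scene","side","wrist"):
    c=capture(n);h=cv2.cvtColor(c["color"],cv2.COLOR_RGB2HSV)
    m=cv2.inRange(h,(100,120,90),(125,255,255));k,l,st,ce=cv2.connectedComponentsWithStats(m)
    print(n)
    for i in range(1,k):
        if 150<st[i,4]<5000:
            b=st[i];print(st[i,4],ce[i].round(1),b[:4],((plane(c,[ce[i]],.006)[0,:2]-C)@R).round(4))
    q=np.array([[46,-72],[46,3],[46,69.5]])/1000@R.T+C
    print(proj(c,np.c_[q,[.006]*3]).round(1).tolist())
    if n!="wrist":
        im=c["color"];o=proj(c,[[*q[0],.03]])[0].astype(int);x0=max(o[0]-60,0);y0=max(o[1]-60,0)
        save("p6"+n+".png",im[y0:y0+120,x0:x0+120],3)
im=np.hstack([cv2.imread("pics/p6scene.png"),cv2.imread("pics/p6side.png")]);cv2.imwrite("pics/p6.png",im);print(q)
E
```

```text
[0.641397   0.19379106 0.15251752] 102.17113484831324 0.5182361685979082
scene
286 [266.1 204.3] [241 186  49  33] [-0.0538  0.0123]
[[245.9, 185.4], [233.8, 196.8], [222.1, 207.8]]
side
308 [257.  227.7] [221 221  69  14] [-0.0267  0.0136]
176 [218.8 233.6] [208 229  22  10] [ 0.0426 -0.0733]
165 [242.5 239. ] [231 234  24  11] [0.0425 0.0033]
[[218.5, 234.3], [241.8, 239.6], [263.6, 244.6]]
wrist
2862 [288.8 188.8] [253 162  72  56] [ 0.0522 -0.0734]
1743 [127.9 197. ] [105 173  47  48] [0.0445 0.0703]
3322 [202.9 196.6] [163 175  79  44] [0.045  0.0023]
1697 [166.6 263.6] [104 249 118  34] [-0.0207  0.0415]
[[287.2, 195.6], [202.1, 195.4], [128.5, 195.4]]
[[0.64436269 0.19496443]
 [0.57100162 0.17937105]
 [0.5059548  0.16554493]]
```

View pics/p6.png

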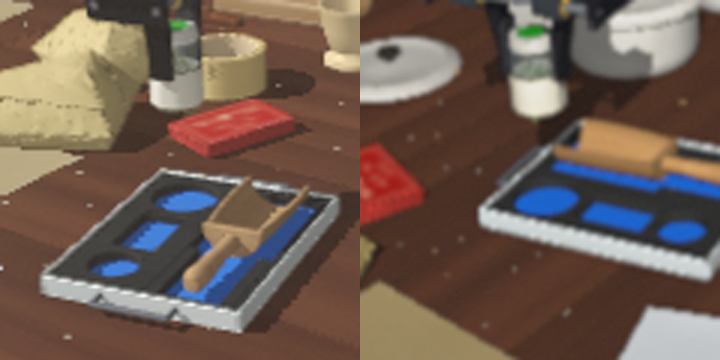

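The tray frame holds to about 1–2 mm: the cut-outs measure (44.5,70.3) and (45,2.3) mm against nominal (46,69.5) and (46,3). The scoop is seated and the jar hangs upright over its cut-out. I'll lower the jar slowly.

step_arm(
  targets=[
    [-1,0.01,0.004,0,0],
    [-1,0.01,0.004,-0.1,0],
    [-1,0.01,0.004,-0.2,0],
    [-1,0.01,0.004,-0.28,0],
    [-1,0.01,0.004,-0.33,0],
    [-1,0.01,0.004,-0.355,0],
    [-1,0.01,0.004,-0.365,0],
    [-1,0.01,0.004,-0.37,0],
    [-1,0.01,0.004,-0.373,0],
    [-1,0.01,0.004,-0.373,0],
    [-1,0.01,0.004,-0.373,0],
  ],
)

```text
time_s: 13.9
position: [0.6458, 0.196, 0.0607]
tcp_rot: [[-0.211, 0.977, 0.001], [0.977, 0.211, 0.0], [-0.0, 0.001, -1.0]]
force: [0.1, 0.5, -1.1]
opening: 0.516
grasp_force: 30.0
```

step_arm(
  targets=[
    [-1,0,0,-0.003,0],
    [-1,0,0,-0.003,0],
    [-1,0,0,-0.006,0],
    [-1,0,0,-0.006,0],
    [-1,0,0,-0.006,0],
  ],
)

```text
time_s: 14.4
position: [0.6456, 0.196, 0.0595]
tcp_rot: [[-0.211, 0.977, 0.001], [0.977, 0.211, 0.0], [-0.0, 0.001, -1.0]]
force: [-2.5, -0.7, 6.1]
opening: 0.519
grasp_force: 30.0
```

The wrist force has gone up to 6 N, so the jar is on the floor. I'll release it and rise.

step_arm(
  targets=[
    [0.5,0,0,0,0],
    [0.5,0,0,0,0],
    [0.5,0,0,0,0],
    [0.5,0,0,0,0],
    [0.5,0,0,0.1,0],
    [0.5,0,0,0.25,0],
    [0.5,0,0,0.4,0],
    [0.5,0,0,0.56,0],
    [0.5,0,0,0.56,0],
  ],
)

```text
time_s: 15.3
position: [0.6496, 0.1967, 0.2055]
tcp_rot: [[-0.211, 0.977, 0.013], [0.977, 0.211, 0.002], [-0.001, 0.014, -1.0]]
force: [0.9, 0.4, 1.3]
opening: 0.749
grasp_force: 0.0
```

step_arm(
  targets=[
    [0,-0.01,-0.3,0,0.05],
    [0,-0.04,-0.6,0,0.098],
    [0,-0.06,-0.8,0,0.098],
    [0,-0.06,-1,0,0.098],
    [0,-0.06,-1,0,0.098],
    [0,-0.06,-1,0,0.098],
    [0,-0.06,-1,0,0.098],
    [0,-0.06,-1,0,0.098],
  ],
)

```text
time_s: 16.1
position: [0.63, -0.053, 0.1979]
tcp_rot: [[-0.498, 0.867, -0.001], [0.867, 0.498, 0.001], [0.002, -0.001, -1.0]]
force: [-0.6, -0.9, 1.0]
opening: 0.502
grasp_force: 0.0
```

step_arm(
  targets=[
    [0,0,-0.252,0,0],
    [0,0,-0.252,0,0],
    [0,0,-0.252,0,0],
    [0,0,-0.252,0,0],
    [0,0,-0.252,0,0],
  ],
)

```text
time_s: 16.6
position: [0.6302, -0.1149, 0.1984]
tcp_rot: [[-0.499, 0.866, -0.001], [0.866, 0.499, 0.001], [0.001, -0.0, -1.0]]
force: [-0.5, 0.0, -0.2]
opening: 0.506
grasp_force: 0.0
```

```bash
python3 - <<'E'
from h import *
s=read_state();print(s["position"],np.degrees(np.arctan2(s["tcp_rot"][1,0],s["tcp_rot"][0,0])),s["opening"])
c=capture("wrist");save("p7.png",np.hstack([cv2.resize(c["color"],(400,300)),cv2.resize(capture("side")["color"][165:285,175:355],(400,300))]))
print((proj(c,[[.631,-.1172,.061]])*400/560).round())
E
```

```text
[ 0.63021377 -0.11492656  0.19837682] 119.9546039736523 0.5057229786143854
[[202. 145.]]
```

View pics/p7.png

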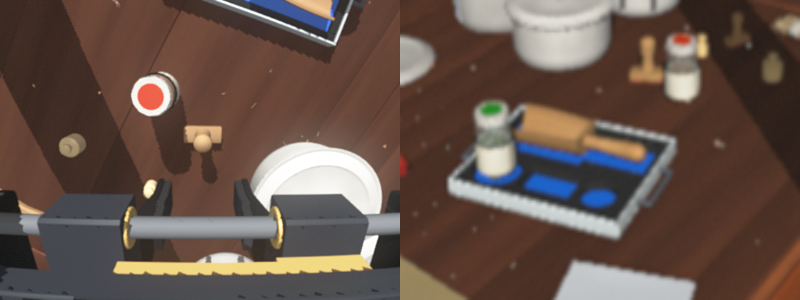

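The jar stands in its cut-out, at (490,150) in the right picture. The stamp knob, at (203,143), is where I expected it and its block lies along the tool's y axis. A pot stands near the right finger, so I'll check clearance before descending.

```bash
python3 - <<'E'
from h import *
import pickle
s=pickle.load(open("scene0.pkl","rb"));d=pickle.load(open("side0.pkl","rb"))
S=lambda p:np.array(p,float)/3+[190-1/3,165-1/3]
D=lambda p:np.array(p,float)/3+[175-1/3,165-1/3]
print("base front scene",plane(s,S([(540,113)]),0).round(3),"side",plane(d,D([(218,82)]),0).round(3))
for z in (.07,.09,.11):
    print(z,"scene rim L,R",plane(s,S([(455,15),(648,20)]),z).round(3).tolist(),"front",plane(s,S([(555,42)]),z).round(3).tolist(),"side rim L,R",plane(d,D([(145,10),(287,10)]),z).round(3).tolist())
E
```

```text
base front scene [[ 0.747 -0.141  0.   ]] side [[ 0.756 -0.068  0.   ]]
0.07 scene rim L,R [[0.755, -0.049, 0.07], [0.837, -0.2, 0.07]] front [[0.75, -0.148, 0.07]] side rim L,R [[0.854, -0.06, 0.07], [0.715, -0.147, 0.07]]
0.09 scene rim L,R [[0.714, -0.069, 0.09], [0.793, -0.214, 0.09]] front [[0.71, -0.165, 0.09]] side rim L,R [[0.82, -0.025, 0.09], [0.686, -0.11, 0.09]]
0.11 scene rim L,R [[0.674, -0.089, 0.11], [0.75, -0.229, 0.11]] front [[0.67, -0.181, 0.11]] side rim L,R [[0.786, 0.009, 0.11], [0.657, -0.073, 0.11]]
```

The pot's rim is about 70 mm high, below the gripper body at 106 mm or more. Descending.

step_arm(
  targets=[
    [0,0.004,-0.008,-0.2,0],
    [0,0.004,-0.008,-0.4,0],
    [0,0.004,-0.008,-0.55,0],
    [0,0.004,-0.008,-0.615,0],
    [0,0.004,-0.008,-0.615,0],
    [0,0.004,-0.008,-0.615,0],
    [-1,0.004,-0.008,-0.615,0],
    [-1,0.004,-0.008,-0.615,0],
    [-1,0.004,-0.008,-0.615,0],
    [-1,0.004,-0.008,-0.615,0],
    [-1,0.004,-0.008,-0.615,0],
    [-1,0.004,-0.008,-0.615,0],
    [-1,0.004,-0.008,-0.615,0],
  ],
)

```text
time_s: 18.0
position: [0.632, -0.1192, 0.0457]
tcp_rot: [[-0.498, 0.867, 0.001], [0.867, 0.498, -0.0], [-0.001, 0.001, -1.0]]
force: [-0.9, 0.3, 6.1]
opening: 0.225
grasp_force: 30.0
```

step_arm(
  targets=[
    [-1,0,0,0.1,0],
    [-1,0,0,0.25,0],
    [-1,0,0,0.4,0],
    [-1,0,0.1,0.5,0],
    [-1,-0.05,0.3,0.5,0],
    [-1,-0.1,0.5,0.5,-0.05],
    [-1,-0.15,0.7,0.5,-0.098],
    [-1,-0.24,0.9,0.5,-0.098],
    [-1,-0.24,1,0.5,-0.098],
    [-1,-0.24,1,0.5,-0.098],
  ],
)

```text
time_s: 19.0
position: [0.5691, 0.1354, 0.1693]
tcp_rot: [[-0.217, 0.976, -0.002], [0.976, 0.217, 0.001], [0.002, -0.002, -1.0]]
force: [0.0, -0.0, -0.9]
opening: 0.225
grasp_force: 30.0
```

step_arm(
  targets=[
    [-1,0,0.15,0,0],
    [-1,0,0.185,0,0],
    [-1,0,0.185,0,0],
    [-1,0,0.185,0,0],
    [-1,0,0.185,0,0],
    [-1,0,0.185,0,0],
  ],
)

```text
time_s: 19.6
position: [0.5716, 0.1759, 0.1697]
tcp_rot: [[-0.21, 0.978, -0.0], [0.978, 0.21, -0.0], [-0.0, -0.0, -1.0]]
force: [0.7, 0.0, -0.0]
opening: 0.225
grasp_force: 30.0
```

```bash
python3 - <<'E'
from h import *
s=read_state();print(s["position"],np.degrees(np.arctan2(s["tcp_rot"][1,0],s["tcp_rot"][0,0])),s["opening"],s["force"])
c=capture("wrist");save("p8.png",np.hstack([cv2.resize(c["color"],(400,300)),cv2.resize(capture("side")["color"][155:275,175:355],(400,300))]))
E
```

```text
[0.5715871  0.17591618 0.16970661] 102.11378120322456 0.2248494343880869 [ 0.65553125  0.04630559 -0.04915501]
```

View pics/p8.png

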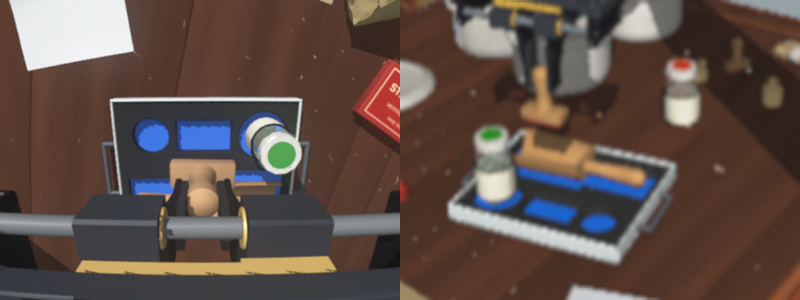

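The stamp hangs level and lined up with its cut-out. I'll lower it until it touches.

step_arm(
  targets=[
    [-1,0,0.005,-0.12,0],
    [-1,0,0.005,-0.25,0],
    [-1,0,0.005,-0.35,0],
    [-1,0,0.005,-0.42,0],
    [-1,0,0.005,-0.45,0],
    [-1,0,0.005,-0.465,0],
    [-1,0,0.005,-0.474,0],
    [-1,0,0.005,-0.474,0],
    [-1,0,0.005,-0.474,0],
    [-1,0,0.005,-0.474,0],
  ],
)

```text
time_s: 20.7
position: [0.5719, 0.1785, 0.0521]
tcp_rot: [[-0.211, 0.977, 0.001], [0.977, 0.211, 0.0], [-0.0, 0.001, -1.0]]
force: [0.5, 0.0, 0.5]
opening: 0.227
grasp_force: 30.0
```

step_arm(
  targets=[
    [-1,0,0,-0.003,0],
    [-1,0,0,-0.006,0],
    [-1,0,0,-0.006,0],
    [-1,0,0,-0.006,0],
  ],
)

```text
time_s: 21.1
position: [0.572, 0.1787, 0.0516]
tcp_rot: [[-0.211, 0.977, 0.002], [0.977, 0.211, 0.0], [-0.0, 0.002, -1.0]]
force: [-1.2, 0.1, 8.6]
opening: 0.222
grasp_force: 30.0
```

step_arm(
  targets=[
    [0,0,0,0,0],
    [0,0,0,0,0],
    [0,0,0,0,0],
    [0,0,0,0.1,0],
    [0,0,0,0.3,0],
    [0,0,0,0.5,0],
    [0,0,0,0.6,0],
    [0,-0.05,-0.2,0.6,0],
    [0,-0.1,-0.4,0.6,0],
    [0,-0.15,-0.6,0.6,0],
    [0,-0.25,-0.8,0.6,0],
    [0,-0.37,-1,0.6,0],
    [0,-0.37,-1,0.6,0],
  ],
)

```text
time_s: 22.4
position: [0.4765, -0.0744, 0.1995]
tcp_rot: [[-0.208, 0.978, -0.002], [0.978, 0.208, -0.0], [0.0, -0.002, -1.0]]
force: [0.6, 0.1, 0.2]
opening: 0.498
grasp_force: 0.0
```

step_arm(
  targets=[
    [0,0,-0.2,-0.1,0],
    [0,0,-0.4,-0.2,0],
    [0,0,-0.6,-0.2,0],
    [0,0,-0.6,-0.2,0],
    [0,0,-0.6,-0.2,0],
    [0,0,-0.6,-0.2,0],
  ],
)

```text
time_s: 23.0
position: [0.4783, -0.2205, 0.1496]
tcp_rot: [[-0.211, 0.977, -0.001], [0.977, 0.211, 0.001], [0.002, -0.001, -1.0]]
force: [-0.1, 0.0, 0.0]
opening: 0.5
grasp_force: 0.0
```

```bash
python3 - <<'E'
from h import *
s=read_state();print(s["position"],np.degrees(np.arctan2(s["tcp_rot"][1,0],s["tcp_rot"][0,0])),s["opening"],s["force"])
c=capture("wrist");save("p9.png",np.hstack([cv2.resize(c["color"],(400,300)),cv2.resize(capture("side")["color"][165:285,175:355],(400,300))]))
import pickle;pickle.dump(c,open("w9.pkl","wb"))
print((proj(c,[[.4795,-.2215,.036],[.4795,-.2215,.012]])*400/560).round())
E
```

```text
[ 0.47834517 -0.2204717   0.14960963] 102.1858583336928 0.5003980180931229 [-0.08298761  0.01982812  0.01252439]
[[204. 150.]
 [204. 144.]]
```

View pics/p9.png

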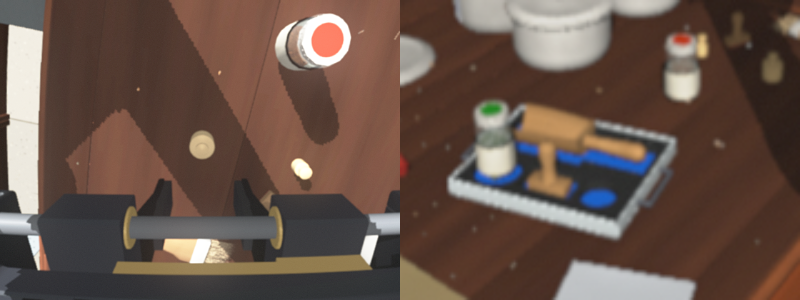

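The stamp stands upright in its cut-out. The large weight, at (202,145), is between the fingers, and the small one at (301,169) is clear of them. Descending to grip.

step_arm(
  targets=[
    [0.2,0,-0.004,-0.2,0],
    [0.2,0,-0.004,-0.4,0],
    [0.2,0,-0.004,-0.5,0],
    [0.2,0,-0.004,-0.513,0],
    [0.2,0,-0.004,-0.513,0],
    [-1,0,-0.004,-0.513,0],
    [-1,0,-0.004,-0.513,0],
    [-1,0,-0.004,-0.513,0],
    [-1,0,-0.004,-0.513,0],
    [-1,0,-0.004,-0.513,0],
    [-1,0,-0.004,-0.513,0],
    [-1,0,-0.004,-0.513,0],
  ],
)

```text
time_s: 24.3
position: [0.4792, -0.2229, 0.0226]
tcp_rot: [[-0.211, 0.977, 0.001], [0.977, 0.211, -0.001], [-0.001, 0.001, -1.0]]
force: [-1.1, 0.4, 5.9]
opening: 0.325
grasp_force: 30.0
```

step_arm(
  targets=[
    [-1,0,0,0.1,0],
    [-1,0,0,0.25,0],
    [-1,0,0,0.45,0],
    [-1,0,0.15,0.5,0],
    [-1,0.02,0.35,0.5,0],
    [-1,0.05,0.55,0.5,0],
    [-1,0.08,0.75,0.5,0],
    [-1,0.108,1,0.5,0],
    [-1,0.108,1,0.5,0],
  ],
)

```text
time_s: 25.2
position: [0.505, 0.0317, 0.1466]
tcp_rot: [[-0.216, 0.976, -0.001], [0.976, 0.216, 0.001], [0.002, -0.001, -1.0]]
force: [-0.4, -0.7, 0.0]
opening: 0.325
grasp_force: 30.0
```

step_arm(
  targets=[
    [-1,0,0.2,0,0],
    [-1,0,0.4,0,0],
    [-1,0,0.548,0,0],
    [-1,0,0.548,0,0],
    [-1,0,0.548,0,0],
    [-1,0,0.548,0,0],
  ],
)

```text
time_s: 25.8
position: [0.5059, 0.1632, 0.1464]
tcp_rot: [[-0.21, 0.978, -0.0], [0.978, 0.21, -0.001], [-0.0, -0.001, -1.0]]
force: [0.6, -0.3, -0.7]
opening: 0.327
grasp_force: 30.0
```

```bash
python3 - <<'E'
from h import *
s=read_state();print(s["position"],np.degrees(np.arctan2(s["tcp_rot"][1,0],s["tcp_rot"][0,0])),s["opening"],s["force"])
c=capture("wrist");save("p10.png",np.hstack([cv2.resize(c["color"],(400,300)),cv2.resize(capture("side")["color"][155:275,175:355],(400,300))]))
E
```

```text
[0.50587969 0.16322939 0.1464213 ] 102.14734095582625 0.3269377395884619 [ 0.63374011 -0.28173214 -0.6560643 ]
```

View pics/p10.png

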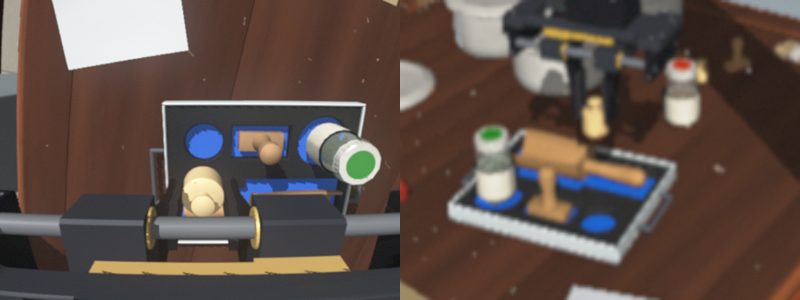

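The weight is held upright over its cut-out, with its centre 2 mm short in y. I'll correct that and lower it.

step_arm(
  targets=[
    [-1,0,0.008,-0.12,0],
    [-1,0,0.008,-0.25,0],
    [-1,0,0.008,-0.35,0],
    [-1,0,0.008,-0.42,0],
    [-1,0,0.008,-0.45,0],
    [-1,0,0.008,-0.465,0],
    [-1,0,0.008,-0.474,0],
    [-1,0,0.008,-0.478,0],
    [-1,0,0.008,-0.478,0],
    [-1,0,0.008,-0.478,0],
    [-1,0,0.008,-0.478,0],
  ],
)

```text
time_s: 27.0
position: [0.5065, 0.166, 0.0285]
tcp_rot: [[-0.212, 0.977, 0.002], [0.977, 0.212, -0.0], [-0.001, 0.002, -1.0]]
force: [-1.1, -3.3, 6.7]
opening: 0.321
grasp_force: 30.0
```

The wrist force is up 6.7 N, so it's on the floor. I'll release, rise and move aside for a final look.

step_arm(
  targets=[
    [-0.1,0,0,0,0],
    [-0.1,0,0,0,0],
    [-0.1,0,0,0,0],
    [-0.1,0,0,0,0],
    [-0.1,0,0,0.1,0],
    [-0.1,0,0,0.3,0],
    [-0.1,0,0,0.5,0],
    [-0.1,0,0,0.8,0],
    [-0.1,0,0,0.9,0],
    [-0.1,0,-0.2,0.9,0],
    [-0.1,0,-0.2,0.9,0],
    [-0.1,0,-0.2,0.9,0],
  ],
)

```text
time_s: 28.2
position: [0.5055, 0.1158, 0.252]
tcp_rot: [[-0.209, 0.978, -0.0], [0.978, 0.209, 0.0], [0.001, -0.0, -1.0]]
force: [-0.5, 0.8, 0.4]
opening: 0.452
grasp_force: 0.0
```

```bash
python3 - <<'E'
from h import *
s=read_state();print(s["position"],s["opening"],s["force"])
a=capture("wrist")["color"];b=capture("side")["color"][175:275,195:315];d=capture("scene")["color"][130:280,180:420]
R=lambda x,w,h:cv2.resize(x,(w,h),interpolation=cv2.INTER_CUBIC)
save("p11.png",np.vstack([np.hstack([R(a,400,300),R(b,400,300)]),np.hstack([R(d,400,250),np.zeros((250,400,3),np.uint8)])]))
E
```

```text
[0.50554391 0.11578904 0.25201408] 0.45195338057582973 [-0.46901902  0.75038692  0.38799992]
```

View pics/p11.png

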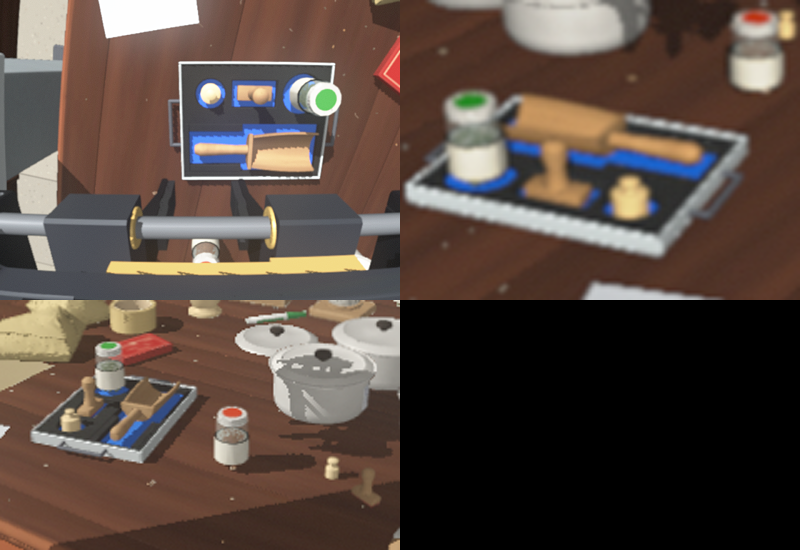

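The picture shows all four things seated: the weight at (210,93), the stamp at (255,94), the jar at (305,95) and the scoop at (250,150). The red jar and small weight haven't moved. I have now viewed 15 pictures, one over the limit of 14, so the last check on the scoop's fit is by numbers only.

```bash
python3 - <<'E'
from h import *
C=np.array([.5835,.135]);a=np.radians(102);R=np.array([[np.cos(a),-np.sin(a)],[np.sin(a),np.cos(a)]])
c=capture("wrist");h=cv2.cvtColor(c["color"],cv2.COLOR_RGB2HSV)
wood=cv2.inRange(h,(5,60,90),(20,200,255))
def ext(mask,z,x0,x1,y0,y1):
    v,u=np.nonzero(mask);p=(plane(c,np.c_[u,v],z)[:,:2]-C)@R*1000
    k=(p[:,0]>x0)&(p[:,0]<x1)&(p[:,1]>y0)&(p[:,1]<y1);return np.percentile(p[k],[.5,99.5],axis=0).round(1).tolist(),k.sum()
print("handle z17",ext(wood,.023,-80,-5,30,112)); print("bowl rim z36",ext(wood,.036,-85,5,-112,10))
E
```

```text
handle z17 ([[-49.0, 30.6], [-31.1, 92.5]], np.int64(641))
bowl rim z36 ([[-73.9, -111.2], [-5.8, 9.5]], np.int64(4570))
```

The handle end is at y = 92.5 mm and centred on x = -40 mm, which puts the lip at about -97.5 mm. Both are inside the cut-out, which runs to ±103 mm.

```bash
python3 -c "
from rig import *
print(hand_in())"
```

```text
the job is handed in; nothing more can be done
None
```

I put the scoop, the green-herb jar, the stamp and the large weight into their cut-outs in that order and handed the job in at about 28 s; no verdict came back, the red jar, small weight and brush were not touched, and I viewed 15 pictures, one over the limit of 14.

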